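Lock the open case screw with the blade key

ROBOT

A 7-joint arm with a two-finger parallel gripper is mounted at the origin on a cart in front of the work surface, level with it; the furniture and walls round the work are solid. World frame = base frame: x ahead of the robot, y to its left, z up, the work surface at z = 0. Lengths are in m, angles in rad, forces in N, time in s.
With the tool pointing down it reaches from about 0.4 to 0.85 m from the base axis. Payload 6.9 kg.
Tool frame: the origin (TCP) lies midway between the tips of the shut fingers; the grasp point (between the pads) lies behind it (ctrl.pinch_z is the z of the grasp point in the tool frame, in m); z points along the fingers, y is the line along which they close (so a half turn about z gives the same grasp; the last joint's range is limited). The gripper opens to 85 mm and grips with 20 to 120 N. Pads are 22 mm wide; open, the fingers measure 114 mm over their backs; the gripper's body (76 mm by 85 mm) begins 54 mm behind the grasp point. The pads swing forward as they close: fully open they stand 13 mm farther back than shut.
Start: joints at [-1.185, 0.507, -0.238, 1.5, 0.126, 1.149, -0.155], TCP at [0.173, 0.601, 0.231] pointing down, gripper open.
Joint ranges: [-3.08, 3.08], [-0.24, 2.05], [-1.43, 1.35], [0, 2.5], [-1.52, 4.66], [0.17, 1.96], [-2.89, 2.89]. Speed limits (rad/s): [2.39, 2.39, 3.14, 3.14, 3.14, 3.14, 3.14].

INTERFACE

Orientations are given as a unit quaternion [w, x, y, z].
In Python, from station import ctrl, get_state, vision, ticket, models gives the robot as it stands. Calls block until the motion is done:
- ctrl.movep(position, orientation): joint-space move of the TCP to a pose.
- ctrl.movel(position, frame=None, max_speed=0.15): straight line of the TCP; frame=None keeps the orientation; max_speed is the mean speed in m/s.
- ctrl.set_joints(angles): joint-space move.
- ctrl.ungrasp() and ctrl.close_gripper(force=None): open the fingers fully, or close them until they stop; force is the grip in N (None keeps the last).
- ctrl.pause(seconds).
- ctrl.ik(position, orientation): joint angles nearest the present ones, or None.
- get_state(): the state.
- vision.grab_frame(name): name is "scene" or "top"; returns (picture, depth): 480x640x3 uint8, blue, green, red; 480x640 float32, m along the optical axis (not along the pixel's ray), 0 where there is no reading.
- vision.camera_info(name): a dict with "mtx" (3x3 intrinsics, pixels), "dist_coeffs" ([k1, k2, p1, p2, k3] as OpenCV has them; the pictures are not rectified), "R" (3x3) and "t" (3): a world point X has camera coordinates R X + t. Camera axes: x right, y down, z forward; pixel columns grow to the right and rows downward; lengths in m; the calibration is good to about 2 mm. A picture is of the moment at which its call begins. camera_info takes no time and is no camera call.
A pose or a line that the arm cannot do raises ctrl.Unreachable and nothing moves.
- ticket.close_job(): hands the job in; it is judged then, once.
Trained networks look in the newest picture that a camera, given by its name, has taken for a name from the list of things; names that differ only in an ending like _2 or _b are one class to them, and where a whole thing is asked for, a point or a joint stands for the part that bears it (a point fixed in the world has none). Each returns a list of dicts, best first, with "p" (0 to 1); they miss things now and then, are a little off and sometimes report something else, mostly with a low value. They report only what shows in the picture. A call takes as long as a camera call. They do not tell look-alikes from the thing itself.
- models.recognise(camera, target): "point" ([column, row] in pixels, amid what is visible of it).
- models.masks_of(camera, target): "mask" (480x640 bool, what is visible of it) and "point" ([column, row] in pixels, amid what is visible of it).
The state is a dict: "time": time; "qpos": joint angles; "qd": joint speeds; "tau": joint torques, N m; "tcp_pos": TCP position; "eef_rot": TCP orientation; "contact_force": force on the tool from outside, world axes, zero at the start; "wrist_torque": the same for the moment, N m; "width": finger opening in m; "gripper_force": force on a finger pad.
Only numpy, scipy, OpenCV 4.12 (cv2) and the standard library are available. Lean on these libraries where they do the work, as an engineer would, in place of code of your own. Each camera call takes 0.05 s, during which the arm holds its last target. There are 200 camera calls.

TASK

One of the two slotted screws on the instrument case's cover is still open: its slot stands askew to the case's long side, while the other's runs along it. Take the key with the flat paddle handle from the key stand, set its blade down into the open screw's slot and turn that screw clockwise to its stop, so that its slot runs along the case. Leave the key standing in the screw, let go of it, and leave the other screw locked.

Things in the scene. Friction and masses are not known exactly. Their poses are not given: they have to be found in the camera images.
- key_grip (a point): Centre of the paddle handle (x 12, y 36, z 36 mm) of the loose steel blade key, 0.12 kg, upright in one of two pockets of a 16 mm high stand; the other key has a round knob. Below: 18 mm stem, 44 mm round shoulder (underside 36 mm below this point, rests on the stand), blade 6 mm thick (x), 40 mm wide (y), ending 48 mm below this point. Lift 15 mm to clear the stand
- screw_1_slot (a point): Top centre of the open screw's 54 mm steel head, 24 mm above the cover of the fixed case (136x242x45 mm). Its slot, 14 mm wide, 13 deep, open-ended, runs along this point's y axis (z up). The blade has 4 mm play each side and 11 degrees of turn. Seated, the key's shoulder rests on the head, key_grip is 36 mm above this point, and the key stands by itself
- screw_1 (a joint): Angle of the open screw, rad; grows clockwise seen from above. Starts at 0 to 0.35; at the stop, 1.2, it is locked, slot along the case's long side. Turns stiffly (0.06 N m), stays where left; with the play, the key must turn up to 0.2 rad more than the screw
- screw_2 (a joint): Angle of the other, identical screw, rad, 150 mm away on the case's long centre line; it starts locked (near 1.2) and must stay so. Which end of the case each screw is at varies
Mind the look-alikes: they are no part of the job. Leave any orange look-alike of the part that bears key_grip alone.

How it is judged:
By the outcome, as a careful person would: the job done as asked, in the order asked, and still so for the second after the job is handed in, with the robot touching nothing.
It also fails if it takes over 32 s, if anything falls off the work surface, if the arm or the gripper's body presses on something with over 40 N, if the wrist force passes 120 N, or if a joint passes its speed limit or range.

## Working session

There is one attempt and no reset: what is moved stays moved. The work goes in short steps, each a Python script; the robot and the scene stay as the last script left them, time stands still between calls to the robot, and variables do not carry over. Pictures are saved under pics/ and viewed, at most 10 in all, crops included, and the job is handed in when it is done.

```bash
ls; mkdir -p pics; python3 - <<'E'
from station import ctrl,get_state,vision,models
import cv2
for c in ("scene","top"):
    p,d=vision.grab_frame(c); cv2.imwrite(f"pics/{c}0.png",p)
    i=vision.camera_info(c); print(c,i["mtx"],i["dist_coeffs"],i["R"],i["t"])
    for t in ("key_grip","screw_1_slot","screw_1"):
        print(t,[(round(r["p"],2),[round(float(x)) for x in r["point"]]) for r in models.recognise(c,t)])
s=get_state();print(s["time"],s["tcp_pos"],s["eef_rot"],ctrl.pinch_z,s["width"])
E
```

```text
pics
scene [[546.59063201   0.         313.78445043]
 [  0.         546.59063201 242.81124636]
 [  0.           0.           1.        ]] [-0.05402127  0.          0.          0.          0.        ] [[ 0.80987608 -0.58659014 -0.00356991]
 [-0.46132424 -0.63314504 -0.62153624]
 [ 0.36232676  0.50501422 -0.78337727]] [-0.35732688  0.29094436  0.94006882]
key_grip [(0.9, [211, 219]), (0.78, [340, 214]), (0.67, [261, 213]), (0.61, [294, 244])]
screw_1_slot [(0.59, [427, 290])]
screw_1 [(0.75, [429, 290]), (0.57, [365, 250])]
top [[605.90645055   0.         317.25931253]
 [  0.         605.90645055 241.71919272]
 [  0.           0.           1.        ]] [-0.09709953  0.          0.          0.          0.        ] [[-0.01808078 -0.99968502 -0.01740555]
 [-0.99786665  0.01913465 -0.06241807]
 [ 0.06273146  0.01623985 -0.99789831]] [0.06492523 0.48737541 1.26550543]
key_grip [(0.88, [226, 310]), (0.79, [298, 256]), (0.79, [292, 193]), (0.7, [250, 266])]
screw_1_slot [(0.73, [425, 191])]
screw_1 [(0.82, [353, 206]), (0.59, [421, 190])]
0.4 [0.17323104 0.60042143 0.23115591] [-1.53140013e-05  1.39949138e-01  9.90158684e-01 -1.36046243e-04] -0.0187 0.08536718040186814
```

View pics/top0.png

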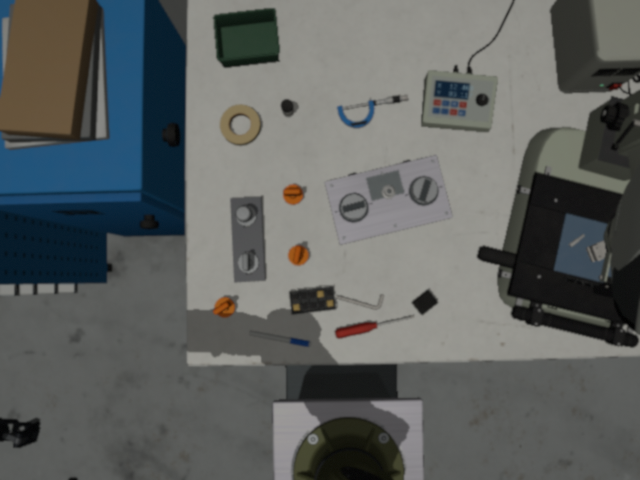

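View pics/scene0.png

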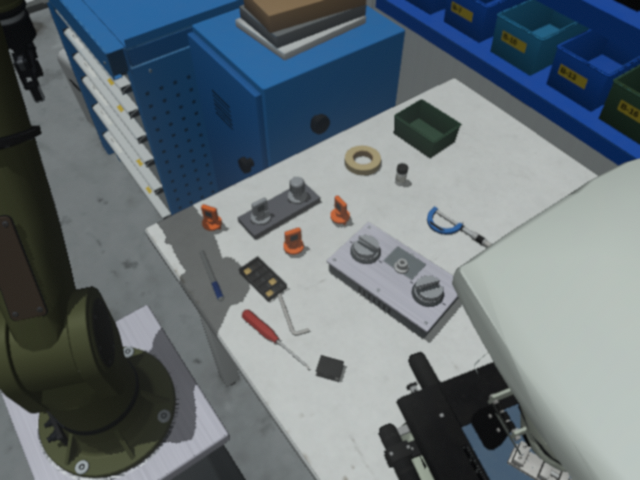

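The top view shows the case at (390,200) with screws at (353,206) and (424,190), and the stand at (248,238) with keys at (246,213) and (248,262). The orange look-alikes are loose. I'll zoom in on the stand and the screws.

```bash
python3 - <<'E'
import cv2,numpy as np
t=cv2.imread("pics/top0.png");s=cv2.imread("pics/scene0.png")
r=lambda im,x,y,w,h:cv2.resize(im[y:y+h,x:x+w],(400,300),interpolation=cv2.INTER_CUBIC)
cv2.imwrite("pics/z0.png",np.vstack([np.hstack([r(t,200,190,120,90),r(t,325,155,133,100)]),np.hstack([r(s,230,165,100,75),r(s,325,220,140,105)])]))
E
```

```text
(no output)
```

View pics/z0.png

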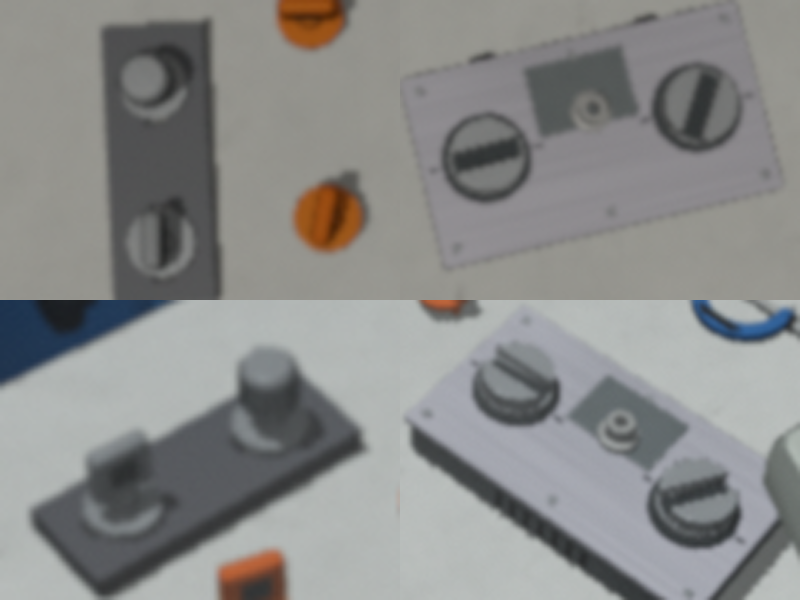

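The paddle key is the lower one at top (248,262), with its paddle roughly along the stand. The open screw is the right one at (424,190). Next I'll measure both from depth.

```bash
cat > h.py <<'E'
from station import ctrl,get_state,vision,models,ticket
import cv2,numpy as np
def cloud(c):
    p,d=vision.grab_frame(c);i=vision.camera_info(c)
    v,u=np.mgrid[0:480,0:640]
    n=cv2.undistortPoints(np.stack([u,v],-1).reshape(-1,1,2).astype(np.float32),i["mtx"],i["dist_coeffs"]).reshape(480,640,2)
    P=np.dstack([n*d[...,None],d])
    return p,(P-i["t"])@i["R"],d>0
def raise_to(c,px,z):
    "pixels -> world on plane z"
    i=vision.camera_info(c)
    n=cv2.undistortPoints(np.array(px,np.float32).reshape(-1,1,2),i["mtx"],i["dist_coeffs"]).reshape(-1,2)
    D=np.c_[n,np.ones(len(n))]@i["R"];C=-i["R"].T@i["t"]
    return C+D*((z-C[2])/D[:,2])[:,None]
def rect(xy):
    (c,s,a)=cv2.minAreaRect((xy*1000).astype(np.float32));b=cv2.boxPoints((c,s,a))
    e=b[1]-b[0];f=b[2]-b[1];l=e if np.hypot(*e)>np.hypot(*f) else f
    return np.array(c)/1000,np.round(s),np.degrees(np.arctan2(l[1],l[0]))%180
E
python3 - <<'E'
from h import *
key0=raise_to("top",[[248,262]],.06)[0];s1=raise_to("top",[[424,190]],.069)[0];s2=raise_to("top",[[353,206]],.069)[0]
print(key0,s1,s2)
for c in("top","scene"):
    p,X,ok=cloud(c);r=np.hypot(*(X[...,:2]-key0[:2]).transpose(2,0,1))
    for zl in((.04,.09),(.06,.09)):
        m=ok&(r<.035)&(X[...,2]>zl[0])&(X[...,2]<zl[1]);q=X[m];print(c,"key",m.sum(),q[:,2].max(),rect(q[:,:2]),q[:,:2].mean(0))
    m=ok&(r<.13)&(X[...,2]>.008)&(X[...,2]<.022);print("stand",rect(X[m][:,:2]))
    m=ok&(np.hypot(*(X[...,:2]-(s1+s2)[:2]/2).transpose(2,0,1))<.15)&(X[...,2]>.038)&(X[...,2]<.052);print("case",np.median(X[m][:,2]),rect(X[m][:,:2]))
    for s in(s1,s2):
        r=np.hypot(*(X[...,:2]-s[:2]).transpose(2,0,1));m=ok&(r<.04)&(X[...,2]>.0645)&(X[...,2]<.075);q=X[m]
        cc,rad=cv2.minEnclosingCircle((q[:,:2]*1000).astype(np.float32));print(c,"screw",m.sum(),np.median(q[:,2]),cc,rad)
        # slot: dark pixels on plane z=.069
        g=cv2.cvtColor(p,cv2.COLOR_BGR2GRAY);v,u=np.nonzero((r<.025)&ok)
        P=raise_to(c,np.c_[u,v],.069);k=np.hypot(*(P[:,:2]-s[:2]).T)<.02;gg=g[v,u][k];P=P[k][gg<(np.percentile(gg,10)+np.percentile(gg,80))/2]
        print("slot",len(P),rect(P[:,:2]),P[:,:2].mean(0))
print(models.masks_of("top","key_grip")[0]["p"])
E
```

```text
[0.44690401 0.19744144 0.06      ] [ 0.58662351 -0.16457244  0.069     ] [ 0.5565254 -0.0190214  0.069    ]
top key 120 0.07416008411622223 (array([0.44796335, 0.20152147]), array([11., 35.]), np.float32(179.33302)) [0.44755379 0.20088099]
top key 102 0.07416008411622223 (array([0.44782236, 0.20166953]), array([11., 35.]), np.float32(179.59654)) [0.44775091 0.20158773]
stand (array([0.4587052 , 0.19306087]), array([237., 235.]), np.float32(6.0989394))
case 0.04553996269423909 (array([ 0.57336963, -0.09383548]), array([137., 242.]), np.float32(102.47971))
top screw 311 0.06878514781346112 (588.5191040039062, -165.83372497558594) 25.946474075317383
slot 128 (array([ 0.5863172 , -0.16549506]), array([14., 39.]), np.float32(159.91307)) [ 0.58643566 -0.16570603]
top screw 313 0.06877313042740162 (556.5519409179688, -20.890363693237305) 25.53952407836914
slot 123 (array([ 0.55585199, -0.01920849]), array([13., 39.]), np.float32(104.90908)) [ 0.55577777 -0.01905594]
scene key 212 0.07486273981996726 (array([0.44552594, 0.20508659]), array([16., 36.]), np.float32(178.64085)) [0.44418253 0.20240662]
scene key 112 0.07486273981996726 (array([0.4455994 , 0.20555815]), array([15., 36.]), np.float32(176.30267)) [0.44466801 0.20359265]
stand (array([0.44577487, 0.16665742]), array([186., 252.]), np.float32(170.85335))
case 0.04633298928792723 (array([ 0.57148486, -0.09092407]), array([140., 244.]), np.float32(102.60469))
scene screw 379 0.06942909345522894 (587.1845703125, -163.50979614257812) 26.76251983642578
slot 127 (array([ 0.58676624, -0.16387209]), array([14., 39.]), np.float32(161.89653)) [ 0.58665916 -0.1638327 ]
scene screw 329 0.06964594915511658 (554.9711303710938, -18.942094802856445) 26.78395652770996
slot 111 (array([ 0.55579504, -0.01965426]), array([14., 38.]), np.float32(104.284256)) [ 0.55609444 -0.02014118]
0.9
```

```bash
cat >> h.py <<'E'
def Q(deg): a=np.radians(deg)/2; return [0,np.cos(a),np.sin(a),0]
def st(tag=""):
    s=get_state();print(tag,round(s["time"],2),np.round(s["tcp_pos"],4),"F",np.round(s["contact_force"],1),"T",np.round(s["wrist_torque"],2),"w",round(s["width"],4),"q7",round(s["qpos"][6],2))
KEY=np.array([.4467,.2033]);SC=np.array([.5873,-.165])
E
python3 - <<'E'
from h import *
for t in(179,161,125,88):
    print(t,ctrl.ik([*(KEY if t==179 else SC),.12],Q(t)))
ctrl.movep([*KEY,.13],Q(179));st("above")
ctrl.movel([*KEY,.037],max_speed=.12);st("down")
ctrl.close_gripper(60);st("closed")
ctrl.movel([*KEY,.058],max_speed=.1);st("lift")
p,d=vision.grab_frame("scene");cv2.imwrite("pics/g1.png",cv2.resize(p[130:280,160:360],(800,600),interpolation=cv2.INTER_CUBIC))
E
```

```text
179 [-0.3463332   0.43380635 -0.18442919  1.99966961  0.11743339  0.71802672
  0.9507139 ]
161 [ 0.11658554  0.5918763   0.18956492  1.69274695 -0.13798003  0.87002032
  1.60297647]
125 [ 0.01954221  0.60936965  0.35054808  1.69409357 -0.25706864  0.88367926
  1.08694453]
88 [-0.03068396  0.62280636  0.43651232  1.69477588 -0.32142922  0.89565618
  0.50180826]
above 2.34 [0.4467 0.2046 0.1302] F [-0.5 -0.   0.4] T [ 0.02 -0.05  0.  ] w 0.0852 q7 0.96
down 3.27 [0.447  0.2036 0.0374] F [ 0.3 -0.   0.5] T [-0.01 -0.01 -0.  ] w 0.0851 q7 0.91
closed 3.93 [0.4469 0.2033 0.0372] F [ 0.5 -0.3  3.9] T [-0.08  0.19 -0.02] w 0.011 q7 0.91
lift 4.29 [0.4469 0.2034 0.0581] F [ 0.7  0.1 -2.2] T [ 0.   -0.01 -0.01] w 0.0112 q7 0.92
```

View pics/g1.png

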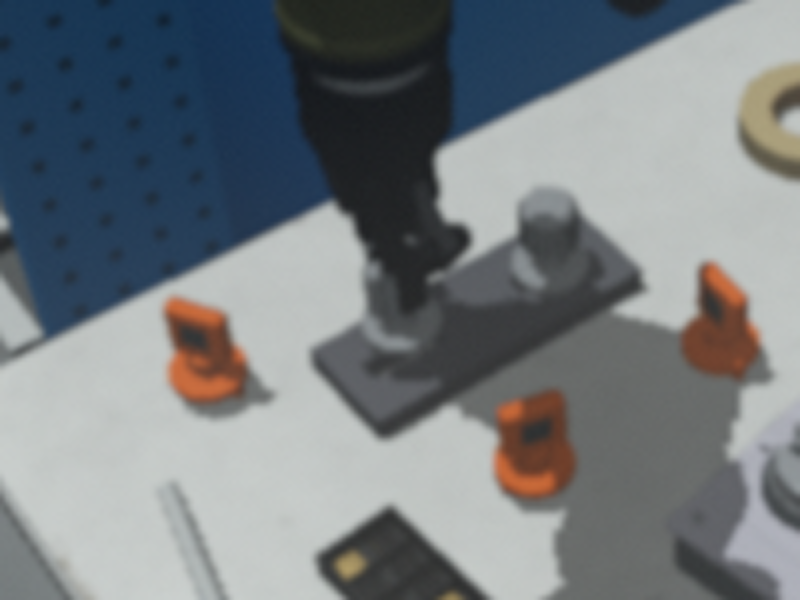

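The key is held and lifted clear of the stand (crop (400,310)). Next I carry it over the open screw and check.

```bash
python3 - <<'E'
from h import *
ctrl.movel([*KEY,.15],max_speed=.2)
ctrl.movep([*SC,.15],Q(161));st("over")
ctrl.movel([*SC,.108],max_speed=.15);ctrl.pause(.1);st("hover")
p,X,ok=cloud("scene");cv2.imwrite("pics/g2.png",cv2.resize(p[200:350,340:540],(800,600),interpolation=cv2.INTER_CUBIC))
# shoulder disc centre: points at z between .088 and .104 near the screw
r=np.hypot(*(X[...,:2]-SC).transpose(2,0,1));m=ok&(r<.04)&(X[...,2]>.089)&(X[...,2]<.098)
q=X[m];print(m.sum(),cv2.minEnclosingCircle((q[:,:2]*1000).astype(np.float32)),rect(q[:,:2]))
E
```

```text
over 6.42 [ 0.5875 -0.1626  0.1498] F [ 0.7  0.5 -0.8] T [-0.    0.03 -0.04] w 0.0114 q7 1.44
hover 6.95 [ 0.5881 -0.1646  0.1091] F [ 0.4 -0.1 -1. ] T [-0.05  0.03  0.03] w 0.0111 q7 1.43
224 ((587.3380126953125, -162.74378967285156), 22.779172897338867) (array([ 0.58365796, -0.16562288]), array([36., 43.]), np.float32(118.97539))
```

View pics/g2.png

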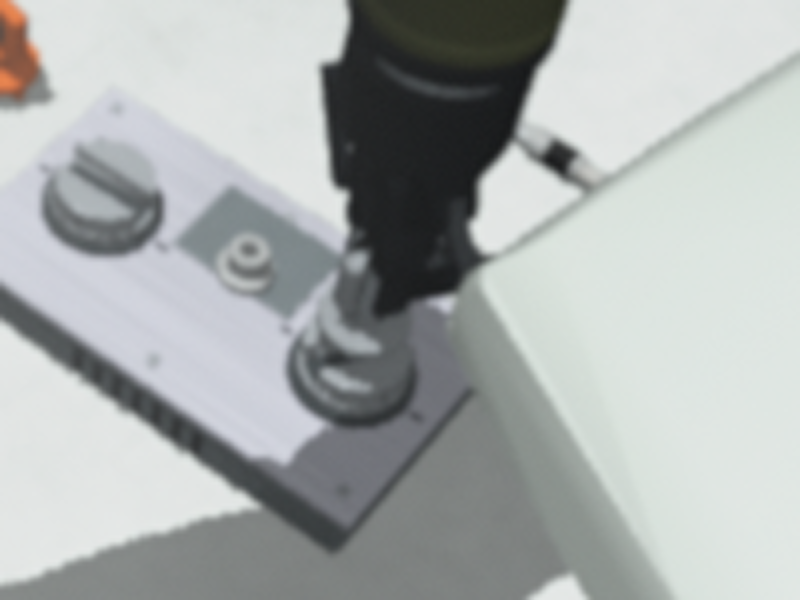

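The key hangs centred over the screw (crop (350,360)). In the same camera the shoulder and the head agree to within 1 mm. I'll descend with a force check, then turn in steps.

```bash
python3 - <<'E'
from h import *
for z in(.1,.096,.093,.0905):
    ctrl.movel([*SC,z],max_speed=.04);st(z)
    if abs(get_state()["contact_force"][2])>15: print("contact");break
E
```

```text
0.1 7.35 [ 0.5871 -0.165   0.0997] F [-0.2  0.3 -0.8] T [-0.02 -0.01 -0.02] w 0.0114 q7 1.43
0.096 7.6 [ 0.5871 -0.165   0.0957] F [ 0.3  0.  -1. ] T [-0.01 -0.01 -0.01] w 0.0115 q7 1.43
0.093 7.85 [ 0.5872 -0.1649  0.0928] F [-0.9 -0.2 -1. ] T [-0.01  0.    0.02] w 0.0114 q7 1.43
0.0905 8.1 [ 0.5872 -0.1649  0.0903] F [-0.  -0.5  0.2] T [0.03 0.02 0.01] w 0.0114 q7 1.43
```

```bash
python3 - <<'E'
from h import *
t=161
while t>84:
    t-=8 if t>113 else 3
    ctrl.movep([*SC,.0905],Q(t));s=get_state();st(t)
    if abs(s["wrist_torque"][2])>.6 or np.linalg.norm(s["contact_force"])>25: print("stop");break
E
```

```text
153 8.35 [ 0.5874 -0.1649  0.0905] F [-1.3 -0.1  0.2] T [-0.    0.02  0.03] w 0.0112 q7 1.32
145 8.6 [ 0.5873 -0.1651  0.0905] F [ 0.3 -0.3 -1.2] T [-0.11  0.08 -0.03] w 0.011 q7 1.22
137 8.85 [ 0.5874 -0.1649  0.0905] F [ 0.  -0.6 -0.8] T [-0.2   0.04  0.02] w 0.0113 q7 1.11
129 9.1 [ 0.5874 -0.1649  0.0905] F [-0.8 -0.4 -2. ] T [-0.13  0.04 -0.04] w 0.0113 q7 1.0
121 9.35 [ 0.5874 -0.1648  0.0905] F [-0.   0.4 -0.2] T [-0.04  0.04 -0.01] w 0.011 q7 0.89
113 9.6 [ 0.5873 -0.1648  0.0905] F [ 0.3 -0.  -0.3] T [ 0.03  0.06 -0.02] w 0.0112 q7 0.78
110 9.85 [ 0.5874 -0.1649  0.0905] F [ 0.2  0.4 -1.5] T [ 0.11 -0.08  0.  ] w 0.0115 q7 0.74
107 10.1 [ 0.5874 -0.1648  0.0905] F [ 1.5  0.9 -0.7] T [ 0.09 -0.14  0.  ] w 0.0109 q7 0.7
104 10.35 [ 0.5875 -0.1648  0.0905] F [ 0.9 -0.4 -0.6] T [ 0.2  -0.19  0.02] w 0.0114 q7 0.66
101 10.6 [ 0.5874 -0.1648  0.0905] F [ 0.9  0.9 -0.8] T [ 0.27 -0.27  0.05] w 0.0114 q7 0.62
98 10.85 [ 0.5875 -0.1648  0.0905] F [ 1.1  1.4 -1.3] T [ 0.32 -0.36  0.04] w 0.0112 q7 0.58
95 11.1 [ 0.5875 -0.1648  0.0905] F [ 1.7  1.3 -1.7] T [ 0.39 -0.43  0.07] w 0.0108 q7 0.53
92 11.35 [ 0.5875 -0.1648  0.0906] F [ 1.4  1.2 -1.4] T [ 0.5  -0.5   0.01] w 0.0114 q7 0.49
89 11.6 [ 0.5876 -0.1648  0.0906] F [ 2.1  1.  -1. ] T [ 0.46 -0.7   0.25] w 0.0111 q7 0.45
86 11.85 [ 0.5876 -0.1648  0.0906] F [ 2.8  1.4 -2.2] T [ 0.45 -0.79  1.04] w 0.0111 q7 0.41
stop
```

```bash
python3 - <<'E'
from h import *
ctrl.movep([*SC,.0905],Q(91));ctrl.movel([*SC,.0895],max_speed=.04);st("back")
ctrl.ungrasp();st("open")
ctrl.movel([*SC,.2],max_speed=.15);ctrl.movep([.45,.1,.3],Q(120));ctrl.pause(.2);st("away")
o=[]
for c in("top","scene"):
    p,X,ok=cloud(c)
    u,v,w,h=((325,150,133,100) if c=="top" else(340,220,120,90))
    o.append(cv2.resize(p[v:v+h,u:u+w],(400,300),interpolation=cv2.INTER_CUBIC))
    r=np.hypot(*(X[...,:2]-SC).transpose(2,0,1));m=ok&(r<.05)&(X[...,2]>.11)&(X[...,2]<.14);q=X[m];print(c,m.sum(),q[:,2].max(),rect(q[:,:2]))
    g=cv2.cvtColor(p,cv2.COLOR_BGR2GRAY)
cv2.imwrite("pics/f.png",np.hstack(o))
E
```

```text
back 12.35 [ 0.5875 -0.1655  0.0898] F [ 3.7 -0.9  0.8] T [ 0.16 -0.7   0.09] w 0.0111 q7 0.48
open 13.06 [ 0.5873 -0.165   0.0895] F [-0.2  0.   1.1] T [ 0.01  0.02 -0.03] w 0.0851 q7 0.48
away 15.34 [0.4505 0.099  0.2995] F [0.1 0.4 0.5] T [0.04 0.03 0.01] w 0.0851 q7 0.31
top 122 0.12716046928124614 (array([ 0.58888934, -0.16478978]), array([36., 13.]), np.float32(89.76299))
scene 166 0.12739333588317298 (array([ 0.58677148, -0.16360913]), array([37., 14.]), np.float32(89.84958))
```

View pics/f.png

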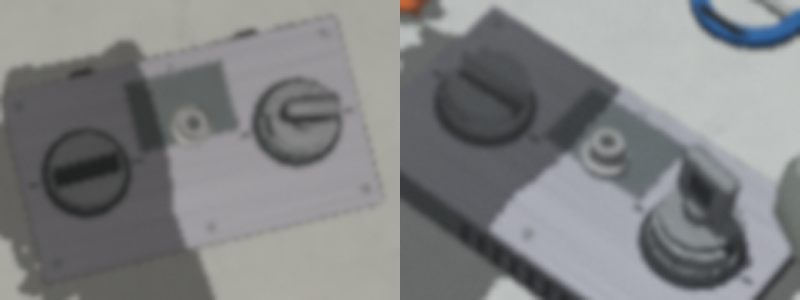

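The key stands upright and seated at (590,−165) mm. Its paddle is at 90°, about 12° past the case axis (102.5°), which is the play. The 1 N m jump showed the stop, and the other screw still runs along the case.

```bash
python3 -c "
from h import *
print(ticket.close_job())"
```

```text
the job is handed in; nothing more can be done
None
```

The open screw is turned clockwise to its stop, the paddle key is left standing in it, released, the other screw still runs along the case, and the job was handed in at about 15.4 s of robot time.

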